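Jack up the distillation stand and hold the pump handle down

TASK

The levelling foot of the distillation stand needs a shim: set the red hydraulic jack on the bench with its saddle centred under the marked lift point of the stand's yellow jacking lug, then pump its handle until the foot is about 1 cm clear of the bench (6 to 14 mm). Finish with the handle pressed fully down and keep holding it there, still pressing when your program ends, so that I can slide the shim in. Lift with the jack only, keep the arm off the stand and its glassware, and leave everything else on the bench where it is.

Things in the scene. Friction and masses are not known exactly. Their poses are not given: they have to be found in the camera images.
- jack: low red hydraulic jack, loose, 0.94 kg; slides on the bench. Origin: underside of the base plate below the reservoir; x points to the ram, handle at the -x end. Base 68 mm wide (y), 12 thick, x -130 to +92. Reservoir block (grip here, near the centre of mass): flat sides 40 mm apart in y, x -42 to 42, top at 52. Ram housing 46 mm across at x = 65, top at 50
- saddle (a point): centre of the top of the dark steel saddle, a 34 mm disc on the ram at the jack's x = 65 mm; starts lowered, 65 mm above the bench. A full handle stroke raises it about 5 mm, up to 28 mm in all; a half stroke gains nothing, so let the handle come right up each time. It stays up (sinks under 0.1 mm/s) and cannot be lowered again
- handle: the jack's pump handle: steel bar, black rubber grip at its end. Origin: pivot pin along the jack's y, at jack x = -55, 58 mm up. The bar runs from it to the jack's -x, sprung up to 0.65 rad above level (2 to 4 N at the grip); its bottom stop is 0.03 rad above level. Pressing down pumps, about 4 to 8 N at the grip; let up, it springs back for the next stroke. Press from above, no grasp needed
- handle_grip (a point): point on the handle's centre line in the rubber grip (22 mm thick, 75 mm long, far end 160 mm from the pivot), 122 mm from the pivot: 132 mm above the jack's underside with the handle up, 62 mm fully down
- rail: the stand's base rail: aluminium channel 60 mm wide, 490 long, top 90 mm above the bench, with rods, heating mantle, flask and condenser (2.6 kg). Origin: at bench height below the lift point; y runs from the lug along the rail to the fixed foot, z up. It only tilts up about that foot's pin (along x, at y = 500, z = 55 mm); about 12 N at the lug lifts it
- lift_point (a point): marked lift point: centre of the underside of the yellow jacking lug, below the black ring and dot on its top. The lug, a plate 54 mm wide and 10 thick, sticks out of the rail's free end; underside 70 mm above the bench, free edge 27 mm beyond this point, rail's end plate 31 mm behind it
- foot (a point): centre of the underside of the rail's levelling foot (black disc 40 mm across on a steel screw), 75 mm behind the lift point to the rail's +y; at bench height at the start. Rises 0.85 mm per mm of lug lift
- beaker: bystander: glass beaker, 68 mm across, 90 mm high; origin at its underside
- amber_bottle: bystander: amber glass bottle with black cap, 60 mm across, 150 mm high; origin at its underside
- wash_jar: bystander: white plastic jar with blue cap, 60 mm across, 90 mm high; origin at its underside
- cork_ring: bystander: cork ring, 90 mm across, 30 mm high, that holds the small flask; origin at its underside
- flask: bystander: small round-bottomed glass flask standing in the cork ring, 69 mm across, 102 mm high; origin at its underside
- shim: bystander: steel shim plate, 60 x 50 x 5 mm, lying flat: it is for the person, not for the robot; origin at its underside
- spanner: bystander: steel open-ended spanner, 150 mm long, lying flat
- boss_head: bystander: aluminium boss head (rod clamp), 30 x 45 x 26 mm, with a wing screw; origin at its underside

How it is judged:
By the outcome, as a careful person would: the job done as asked, in the order asked, and still so for the second after the job is handed in, while the arm keeps its last pose, push and grip.
It also fails if it takes over 53 s, if anything falls off the work surface, if the arm or the gripper's body presses on something with over 40 N, if the wrist force passes 120 N, or if a joint passes its speed limit or range.

ROBOT

A 6-joint arm with a two-finger parallel gripper is mounted at the origin on the work surface. World frame = base frame: x ahead of the robot, y to its left, z up, the work surface at z = 0. Lengths are in mm, angles in degrees, forces in N, time in s.
With the tool pointing down it reaches from about 350 to 850 mm from the base axis. Payload 8.1 kg.
Tool frame: the origin (TCP) lies on the centre line of the jaws, within the pads' length; the fingertips stand 19 mm ahead of it and the grasp point (between the pads) is the TCP; z points along the fingers, y is the line along which they close (so a half turn about z gives the same grasp; the last joint's range is limited). The gripper opens to 85 mm and grips with 20 to 120 N. Pads are 22 mm wide; open, the fingers measure 114 mm over their backs; the gripper's body (76 mm by 85 mm) begins 54 mm behind the grasp point. The pads swing forward as they close: fully open they stand 13 mm farther back than shut.
Start: joints at [71.425, 7.471, 85.268, -0, 87.261, -4.893], TCP at [141.9, 582.984, 250.292] pointing down, gripper open.
Joint ranges: [-169.43, 169.43], [-51.17, 129.36], [1.28, 143.12], [-76.62, 256.62], [0, 156.53], [-152.29, 152.29]. Speed limits (degrees/s): [136.94, 136.94, 159.86, 180, 180, 180].

INTERFACE

Orientations are given as [roll, pitch, yaw] about the fixed x, y, z axes, in that order (R = Rz(yaw) Ry(pitch) Rx(roll)).
In Python, from bench import r gives the robot as it stands. The module is installed in compiled form; this text tells all that it offers.
- The arm moves only by the tool servo_tool, never from a script. Its arguments are lists of equal length, an entry for each row: "fingers": the finger opening in m, from 0 to 0.0854; "linear": the shift along the tool's x, y, z in m, a list of three; "rotation": the turn, a rotation vector about the tool's x, y, z in degrees, a list of three. A call has 1 to 10 rows; each row is the pose to reach, as a shift and turn from the pose commanded when the call began, along the tool's axes at that moment; what a row does not reach only later rows make up. A row lasts 1/10 s, in which the tool goes at most 50 mm and 8.59 degrees, less where a joint would pass 70% of its speed; a pose out of reach is approached as far as the arm can. A call with a gripper value outside its range is refused whole. The fingers move at their own pace and stop on an object; "force" is the grip in N (left out, the last holds). Time passes only in rows, so rows that repeat a pose let the fingers close. It gives the time, the measured TCP pose, the force, the opening and the grip force at its end, in the units of the state.
- r.sense(): the state, without advancing time (a new reading comes with each control period).
- r.snapshot(name): name is "side" or "top"; returns a dict with "frame" (480x640x3 uint8, red, green, blue), "fx", "fy", "cx", "cy" (pixels), "camera_from_world" (4x4, takes a point from world to camera coordinates). Camera axes: x right, y up, looking along -z (the intrinsics and any distortion apply to the point x, -y, -z); pixel columns grow to the right and rows downward; lengths in mm; the calibration is good to about 2 mm. A picture is of the moment at which its call begins. There is no depth.
- r.hand_in(): hands the job in; it is judged then, once.
The state is a dict: "time": time; "joint_pos": joint angles; "qd": joint speeds; "joint_efforts": joint torques, N m; "tool_pos": TCP position; "tcp_rot": TCP orientation; "ft_force": force on the tool from outside, world axes, zero at the start; "wrist_torque": the same for the moment, N m; "finger_gap": finger opening in mm; "grip_force": force on a finger pad.
Only numpy, scipy, OpenCV 4.12 (cv2) and the standard library are available. Lean on these libraries where they do the work, as an engineer would, in place of code of your own. Each camera call takes 0.05 s, during which the arm holds its last target. There are 200 camera calls.

## Working session

There is one attempt and no reset: what is moved stays moved. The work goes in short steps, Python scripts to look and compute and a tool call to move; the robot and the scene stay as the last step left them, time stands still between calls to the robot, and variables do not carry over. Pictures are saved under pics/ and viewed, at most 10 in all, crops included, and the job is handed in when it is done.

Besides the shell and the picture viewer there is one more tool, called after "Request:" in YAML: its name, and indented under it one key for each argument. servo_tool: Moves the arm, as the interface text tells. Its arguments: {"type":"object","properties":{"fingers":{"type":"array","items":{"type":"number"}},"linear":{"type":"array","items":{"type":"array","items":{"type":"number"}}},"rotation":{"type":"array","items":{"type":"array","items":{"type":"number"}}},"force":{"type":"number"}},"required":["fingers","linear","rotation"]}

```bash
mkdir -p pics; python3 - <<'E'
from bench import r
import cv2,numpy as np,pickle
d={}
for n in("top","side"):
    s=r.snapshot(n); d[n]=s; cv2.imwrite(f"pics/{n}0.png",s["frame"][:,:,::-1])
    print(n,{k:(np.round(v,4).tolist() if not isinstance(v,str) else v) for k,v in s.items() if k!="frame"})
pickle.dump(d,open("d0.pkl","wb"))
print(r.sense())
E
```

```text
top {'fx': 583.6496, 'fy': 583.6496, 'cx': 325.3555, 'cy': 245.8231, 'camera_from_world': [[0.1059, -0.9944, 0.0049, -38.0497], [0.9688, 0.1043, 0.2246, -570.813], [-0.2239, -0.019, 0.9744, -1239.7663], [0.0, 0.0, 0.0, 1.0]]}
side {'fx': 456.8984, 'fy': 456.8984, 'cx': 317.4613, 'cy': 232.7588, 'camera_from_world': [[0.8542, -0.5199, -0.0031, -472.4132], [0.3697, 0.6032, 0.7068, -270.2272], [-0.3656, -0.6049, 0.7074, -853.912], [0.0, 0.0, 0.0, 1.0]]}
{'time': 0.1, 'joint_pos': array([ 7.14254126e+01,  7.51189895e+00,  8.53249303e+01,  7.99655149e-04,
        8.72635796e+01, -4.89421361e+00]), 'qd': array([ 0.10875453, -0.06389557, -0.2444124 ,  0.01152757,  0.00216202,
       -0.01068365]), 'joint_efforts': array([ 2.10906779e-03, -5.70953500e+01, -5.01942337e+01, -6.73854402e-05,
        7.92670209e-03, -4.52125812e-05]), 'tool_pos': array([141.73222094, 582.51652647, 249.31955153]), 'tcp_rot': array([-1.79900025e+02, -9.36227008e-03,  1.66319579e+02]), 'ft_force': array([-0.17524808,  0.43807718,  0.01461348]), 'wrist_torque': array([-0.01482468,  0.01805712, -0.00396522]), 'grip_force': 0.0, 'finger_gap': 85.49162939543552}
```

View pics/top0.png

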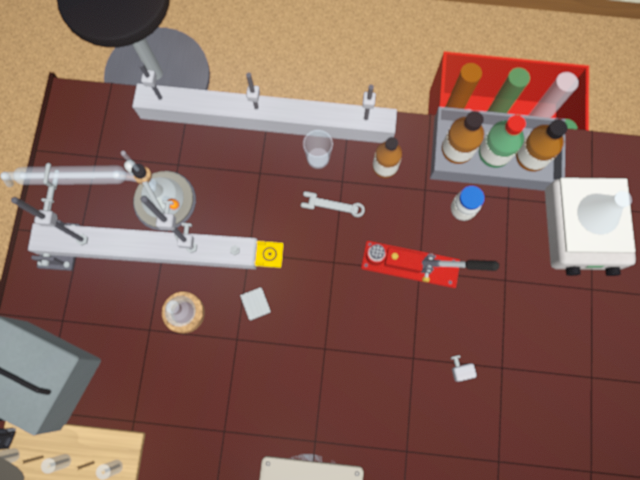

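View pics/side0.png

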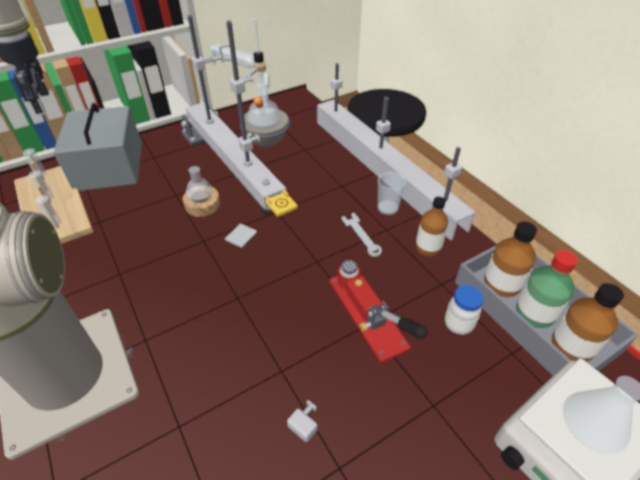

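The top view shows the jack with its saddle near (377,252) and its handle running right to (497,265). The lug's ring is near (269,254), and the shim (256,303) and spanner (335,205) lie to either side of the path. The side view shows the saddle near (348,268) and the lug ring near (281,203).

```bash
python3 - <<'E'
import cv2,pickle,numpy as np
d=pickle.load(open("d0.pkl","rb"))
def crop(n,x,y,w,h,k): return cv2.resize(d[n]["frame"][y:y+h,x:x+w,::-1],None,fx=k,fy=k,interpolation=cv2.INTER_CUBIC)
cv2.imwrite("pics/topc.png",crop("top",240,180,265,150,3))
cv2.imwrite("pics/sidec.png",crop("side",220,170,220,200,3))
E
```

```text
(no output)
```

View pics/topc.png

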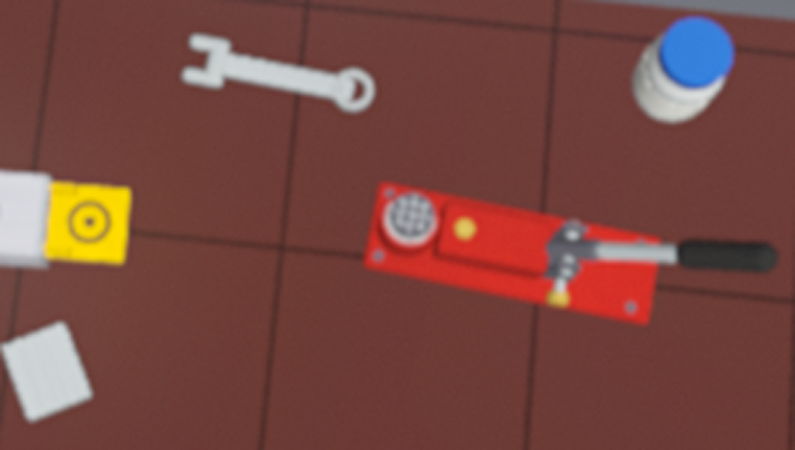

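View pics/sidec.png

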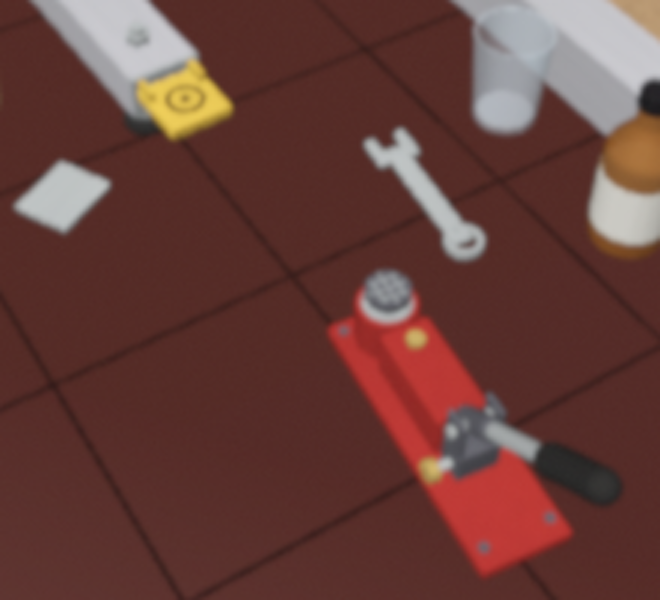

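Top crop: the base corners are (380,183), (365,268), (648,323) and (660,238), the saddle (411,217), the lug dot (90,222), and the lug's corners (51,182), (131,188), (124,265) and (45,259). Side crop: the saddle is at (389,289), the lug dot (185,99), and the base corners (328,327), (485,577) and (574,535).

```bash
cat >h.py <<'E'
import numpy as np,pickle
d0=pickle.load(open("d0.pkl","rb"))
def ray(n,u,v):
    s=d0[n];T=np.array(s["camera_from_world"]);R,t=T[:3,:3],T[:3,3]
    return -R.T@t, R.T@np.array([(u-s["cx"])/s["fx"],-(v-s["cy"])/s["fy"],-1])
def pz(n,u,v,z):
    c,q=ray(n,u,v); return c+q*(z-c[2])/q[2]
def tri(a,b):
    A=[];B=[]
    for n,u,v in(a,b):
        c,q=ray(n,u,v);q=q/np.linalg.norm(q);P=np.eye(3)-np.outer(q,q);A.append(P);B.append(P@c)
    return np.linalg.lstsq(np.vstack(A),np.hstack(B),rcond=None)[0]
tc=lambda x,y:(240+(x+.5)/3-.5,180+(y+.5)/3-.5)
sc=lambda x,y:(220+(x+.5)/3-.5,170+(y+.5)/3-.5)
def proj(n,p):
    s=d0[n];q=np.array(s["camera_from_world"])@np.r_[p,1]
    return s["cx"]-s["fx"]*q[0]/q[2], s["cy"]+s["fy"]*q[1]/q[2]
E
python3 - <<'E'
from h import *
np.set_printoptions(precision=1,suppress=True)
C=[pz("top",*tc(*p),12) for p in((380,183),(365,268),(648,323),(660,238))]
print("base top",*C); 
ax=(C[0]+C[1]-C[2]-C[3]);print("yaw",np.degrees(np.arctan2(ax[1],ax[0])),np.linalg.norm(ax)/2)
S=[pz("side",*sc(*p),12) for p in((328,327),(485,577),(574,535))];print("base side",*S)
a=S[0]-S[1];print("yaw",np.degrees(np.arctan2(a[1],a[0])))
print("saddle",pz("top",*tc(411,217),65),pz("side",*sc(389,289),65),tri(("top",*tc(411,217)),("side",*sc(389,289))))
print("dot",pz("top",*tc(90,222),80),pz("side",*sc(185,99),80),tri(("top",*tc(90,222)),("side",*sc(185,99))))
L=[pz("top",*tc(*p),80) for p in((51,182),(131,188),(124,265),(45,259))];print(*L)
a=L[0]+L[3]-L[1]-L[2];print("rail y dir",np.degrees(np.arctan2(a[1],a[0])))
e=[pz("top",*p,90) for p in((35,224),(258,240),(29,251),(254,268))];print("rail dir",[np.degrees(np.arctan2(*(e[i]-e[i+1])[1::-1])) for i in(0,2)])
print("shim",*[pz("top",*tc(*p),5) for p in((65,322),(92,396),(33,421),(2,345))])
print("spanner",*[pz("top",*tc(*p),5) for p in((195,36),(185,80),(370,100))])
print("jar",pz("top",*tc(700,50),90))
E
```

```text
base top [606.3 -69.8  12. ] [538.1 -64.4  12. ] [ 518.6 -283.6   12. ] [ 586.  -289.1   12. ]
yaw 84.80870731451418 220.1151029361397
base side [542.7 -65.9  12. ] [ 518.8 -287.8   12. ] [ 585.6 -293.7   12. ]
yaw 83.86633536236096
saddle [569.8 -92.4  65. ] [573.6 -95.5  65. ] [572.5 -93.4  62.6]
dot [537.4 142.7  80. ] [539.5 141.6  80. ] [538.7 142.4  79.3]
[564.3 175.1  80. ] [566.1 115.9  80. ] [508.2 113.9  80. ] [506.5 171.8  80. ]
rail y dir 91.73053831003918
rail dir [np.float64(91.93158892292371), np.float64(91.74385104958981)]
shim [472.9 160.4   5. ] [418.7 132.6   5. ] [395.2 174.6   5. ] [450.1 205.9   5. ]
spanner [712.3  87.4   5. ] [675.1  91.1   5. ] [674.4 -56.2   5. ]
jar [ 714.3 -294.1   90. ]
```

Request:
servo_tool:
  fingers: [0.085,0.085,0.085,0.085,0.085,0.085,0.085,0.085,0.085,0.085]
  linear:
    - [-0.015,-0.015,0]
    - [-0.041,-0.043,0]
    - [-0.07,-0.074,0]
    - [-0.1,-0.105,0]
    - [-0.132,-0.139,0]
    - [-0.164,-0.173,0]
    - [-0.196,-0.207,0]
    - [-0.228,-0.241,0]
    - [-0.26,-0.275,0]
    - [-0.293,-0.31,0]
  rotation:
    - [0,0,2]
    - [0,0,5]
    - [0,0,9]
    - [0,0,14]
    - [0,0,19]
    - [0,0,24]
    - [0,0,29]
    - [0,0,34]
    - [0,0,39]
    - [0,0,44]

```text
time: 1.1
tool_pos: [353.5, 210.8, 250.1]
tcp_rot: [180.0, -0.0, 122.1]
ft_force: [0.1, 1.0, -0.4]
finger_gap: 84.8
grip_force: 0.0
```

```bash
cat >>h.py <<'E'
from scipy.spatial.transform import Rotation as Ro
def plan(x,y,z,ydir,):
    "shift (m) and turn (deg) in tool axes from measured pose to TCP x,y,z pointing down, tool y at world angle ydir"
    from bench import r
    s=r.sense();R=Ro.from_euler("xyz",s["tcp_rot"],degrees=True);p=s["tool_pos"]
    G=Ro.from_euler("xyz",[180,0,ydir+90],degrees=True)
    print("pos",p.round(1),s["tcp_rot"].round(2),"F",s["ft_force"].round(1),"gap",round(s["finger_gap"],1),"t",round(s["time"],2))
    print("lin",(R.inv().apply(np.array([x,y,z])-p)/1000).round(4),"rot",(R.inv()*G).as_rotvec(degrees=True).round(2))
E
python3 -c "
from h import *
plan(565,-158,200,-5.5)"
```

```text
pos [353.5 210.8 250.1] [179.99  -0.   122.14] F [ 0.1  1.  -0.4] gap 84.8 t 1.1
lin [-0.4248 -0.0171  0.0501] rot [ 1.000e-02 -0.000e+00  3.764e+01]
```

Request:
servo_tool:
  fingers: [0.085,0.085,0.085,0.085,0.085,0.085,0.085,0.085,0.085,0.085]
  linear:
    - [-0.046,-0.002,0.006]
    - [-0.092,-0.004,0.012]
    - [-0.138,-0.006,0.018]
    - [-0.184,-0.008,0.024]
    - [-0.23,-0.01,0.03]
    - [-0.276,-0.012,0.036]
    - [-0.322,-0.014,0.042]
    - [-0.365,-0.016,0.046]
    - [-0.4,-0.017,0.05]
    - [-0.425,-0.017,0.05]
  rotation:
    - [0,0,4]
    - [0,0,8]
    - [0,0,12]
    - [0,0,16]
    - [0,0,20]
    - [0,0,24]
    - [0,0,28]
    - [0,0,32]
    - [0,0,36]
    - [0,0,37.6]

```text
time: 2.1
tool_pos: [566.1, -158.0, 198.7]
tcp_rot: [-179.9, -0.0, 84.5]
ft_force: [0.3, 0.3, 0.2]
finger_gap: 85.1
grip_force: 0.0
```

```bash
python3 -c "
from h import *
plan(565,-158,37,-5.5)"
```

```text
pos [ 566.1 -158.   198.7] [-1.7988e+02 -1.0000e-02  8.4470e+01] F [0.3 0.3 0.2] gap 85.1 t 2.1
lin [-0.0002 -0.0008  0.1617] rot [-0.12 -0.01 -0.03]
```

Request:
servo_tool:
  fingers: [0.085,0.085,0.085,0.085,0.085,0.085,0.07,0.055,0.05,0.05]
  linear:
    - [0,-0.001,0.03]
    - [0,-0.001,0.065]
    - [0,-0.001,0.1]
    - [0,-0.001,0.13]
    - [0,-0.001,0.15]
    - [0,-0.001,0.161]
    - [0,-0.001,0.161]
    - [0,-0.001,0.161]
    - [0,-0.001,0.161]
    - [0,-0.001,0.161]
  rotation:
    - [0,0,0]
    - [0,0,0]
    - [0,0,0]
    - [0,0,0]
    - [0,0,0]
    - [0,0,0]
    - [0,0,0]
    - [0,0,0]
    - [0,0,0]
    - [0,0,0]

```text
time: 3.1
tool_pos: [566.2, -156.1, 40.9]
tcp_rot: [179.9, 0.0, 84.7]
ft_force: [-0.3, -0.5, -0.2]
finger_gap: 50.1
grip_force: 0.0
```

Request:
servo_tool:
  fingers: [0.03,0.03,0.03,0.03,0.03]
  linear:
    - [0,0,0]
    - [0,0,0]
    - [0,0,0]
    - [0,0,0]
    - [0,0,0]
  rotation:
    - [0,0,0]
    - [0,0,0]
    - [0,0,0]
    - [0,0,0]
    - [0,0,0]
  force: 40

```text
time: 3.6
tool_pos: [566.4, -156.0, 40.7]
tcp_rot: [179.8, 0.0, 84.7]
ft_force: [0.9, 0.3, 5.5]
finger_gap: 39.5
grip_force: 44.3
```

```bash
python3 - <<'E'
from h import *
from bench import r
import cv2
plan(541.5,79,37,1.8)
for n,b in(("top",(340,200,180,110)),("side",(300,200,170,190))):
    s=r.snapshot(n);x,y,w,h=b
    cv2.imwrite(f"pics/{n}1.png",cv2.resize(s["frame"][y:y+h,x:x+w,::-1],None,fx=3,fy=3,interpolation=cv2.INTER_CUBIC))
E
```

```text
pos [ 566.4 -156.    40.7] [1.7984e+02 4.0000e-02 8.4720e+01] F [0.9 0.3 5.5] gap 39.5 t 3.6
lin [ 0.2317 -0.0464  0.0035] rot [ 0.15  0.04 -7.08]
```

View pics/side1.png

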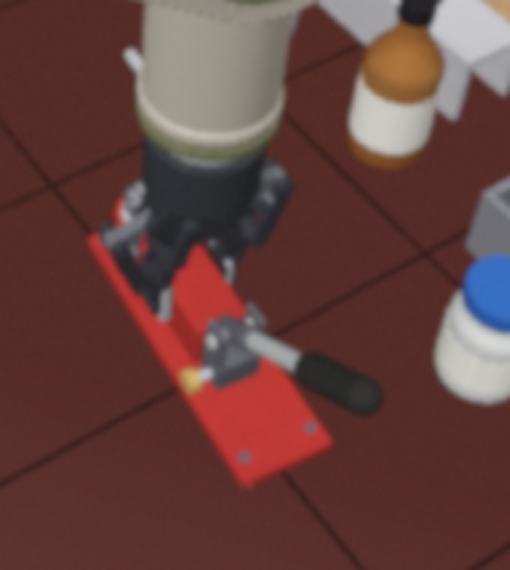

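Request:
servo_tool:
  fingers: [0.03,0.03,0.03,0.03,0.03,0.03,0.03,0.03,0.03,0.03]
  linear:
    - [0.008,-0.002,0]
    - [0.025,-0.005,0]
    - [0.048,-0.01,0]
    - [0.073,-0.016,0]
    - [0.098,-0.022,0]
    - [0.123,-0.028,0]
    - [0.146,-0.033,0]
    - [0.166,-0.037,0]
    - [0.178,-0.04,0]
    - [0.183,-0.041,0]
  rotation:
    - [0,0,-0.5]
    - [0,0,-1]
    - [0,0,-2]
    - [0,0,-3]
    - [0,0,-4]
    - [0,0,-5]
    - [0,0,-6]
    - [0,0,-6.6]
    - [0,0,-7]
    - [0,0,-7.1]

```text
time: 4.7
tool_pos: [542.2, 29.9, 40.7]
tcp_rot: [179.9, 0.2, 91.9]
ft_force: [1.5, -10.7, 6.9]
finger_gap: 39.4
grip_force: 44.3
```

Request:
servo_tool:
  fingers: [0.03,0.03,0.03]
  linear:
    - [0,0,0]
    - [0,0,0]
    - [0,0,0]
  rotation:
    - [0,0,0]
    - [0,0,0]
    - [0,0,0]

```text
time: 5.0
tool_pos: [542.2, 30.3, 40.7]
tcp_rot: [179.9, 0.0, 91.9]
ft_force: [-0.5, 0.1, 9.0]
finger_gap: 39.4
grip_force: 44.5
```

```bash
python3 - <<'E'
from h import *
from bench import r
import cv2
plan(540.7,79.8,41,1.8)
I=[]
for n,b in(("top",(240,200,130,120)),("side",(240,170,130,120))):
    s=r.snapshot(n);x,y,w,h=b
    I.append(cv2.resize(s["frame"][y:y+h,x:x+w,::-1],None,fx=3,fy=3,interpolation=cv2.INTER_CUBIC))
cv2.imwrite("pics/mid.png",np.hstack(I))
E
```

```text
pos [542.2  30.3  40.7] [1.7987e+02 3.0000e-02 9.1850e+01] F [-0.5  0.1  9. ] gap 39.4 t 5.0
lin [ 0.0495  0.0001 -0.0003] rot [0.13 0.03 0.05]
```

View pics/mid.png

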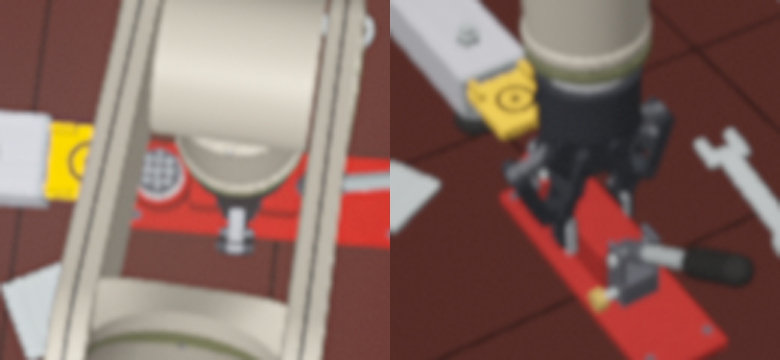

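The saddle shows between the arm links at about (160,170) in the left (top) crop; the side view hides it. The lug is still clear of the jack.

```bash
python3 - <<'E'
from h import *
for p in((160,170),(162,172)): print(pz("top",240+p[0]/3-.33,200+p[1]/3-.33,65))
print(pz("side",240+(512-390)/3-.33,170+195/3-.33,12), "expected base corner left")
E
```

```text
[540.04206976  91.98765876  65.        ]
[538.69510471  90.33375359  65.        ]
[515.54648966 110.33630045  12.        ] expected base corner left
```

Request:
servo_tool:
  fingers: [0.03,0.03,0.03,0.03,0.03,0.03,0.03,0.03]
  linear:
    - [0.006,0,0]
    - [0.016,0,0]
    - [0.027,0,0]
    - [0.037,0,0]
    - [0.045,-0.0005,0]
    - [0.0505,-0.0005,0]
    - [0.0505,-0.0005,0]
    - [0.0505,-0.0005,0]
  rotation:
    - [0,0,0]
    - [0,0,0]
    - [0,0,0]
    - [0,0,0]
    - [0,0,0]
    - [0,0,0]
    - [0,0,0]
    - [0,0,0]

```text
time: 5.9
tool_pos: [540.2, 80.2, 40.7]
tcp_rot: [179.9, 0.1, 91.8]
ft_force: [1.2, -4.2, 8.3]
finger_gap: 39.3
grip_force: 44.4
```

Request:
servo_tool:
  fingers: [0.07,0.07,0.07,0.07,0.07]
  linear:
    - [0,0,-0.002]
    - [0,0,-0.002]
    - [0,0,-0.002]
    - [0,0,-0.002]
    - [0,0,-0.002]
  rotation:
    - [0,0,0]
    - [0,0,0]
    - [0,0,0]
    - [0,0,0]
    - [0,0,0]

```text
time: 6.4
tool_pos: [538.7, 80.8, 41.0]
tcp_rot: [-180.0, 0.0, 91.8]
ft_force: [0.2, -0.1, 0.4]
finger_gap: 70.0
grip_force: 0.0
```

Request:
servo_tool:
  fingers: [0.07,0.07,0.07,0.07,0.07,0.07,0.07,0.07,0.07,0.07]
  linear:
    - [0,0,-0.01]
    - [0,0,-0.03]
    - [0,0,-0.06]
    - [0,0,-0.1]
    - [0,0,-0.14]
    - [0,0,-0.18]
    - [-0.045,0,-0.2]
    - [-0.09,0,-0.2]
    - [-0.135,0,-0.2]
    - [-0.18,0,-0.2]
  rotation:
    - [0,0,0]
    - [0,0,0]
    - [0,0,0]
    - [0,0,0]
    - [0,0,0]
    - [0,0,0]
    - [0,0,0]
    - [0,0,0]
    - [0,0,0]
    - [0,0,0]

```text
time: 7.4
tool_pos: [544.7, -100.7, 242.7]
tcp_rot: [179.9, 0.0, 91.9]
ft_force: [-0.9, -0.6, -0.9]
finger_gap: 70.3
grip_force: 0.0
```

```bash
python3 - <<'E'
from h import *
from bench import r
import cv2
plan(545,-75,160,1.8)
I=[]
for n,b in(("top",(235,215,200,90)),("side",(250,165,200,160))):
    s=r.snapshot(n);x,y,w,h=b
    I.append(cv2.resize(s["frame"][y:y+h,x:x+w,::-1],None,fx=2.3 if n=="side" else 2.3,fy=2.3,interpolation=cv2.INTER_CUBIC))
cv2.imwrite("pics/plc.png",np.vstack(I))
print(I[0].shape)
E
```

```text
pos [ 544.7 -100.7  242.7] [1.7991e+02 3.0000e-02 9.1850e+01] F [-0.9 -0.6 -0.9] gap 70.3 t 7.4
lin [0.0257 0.001  0.0827] rot [0.09 0.03 0.05]
(207, 460, 3)
```

View pics/plc.png

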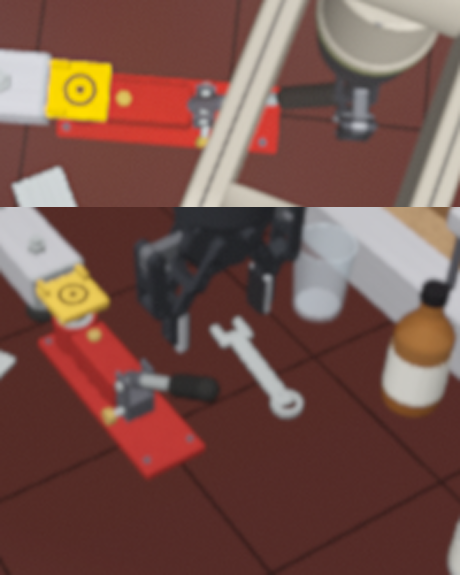

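The lug now covers the saddle. Top: base corners are at (277,152), (280,86) and (58,136), with the brass cap at (124,98). Side: base corners are at (40,343), (148,477) and (205,447).

```bash
python3 - <<'E'
from h import *
np.set_printoptions(precision=1,suppress=True)
t=lambda x,y,z:pz("top",235+(x+.5)/2.3-.5,215+(y+.5)/2.3-.5,z)
s=lambda x,y,z:pz("side",250+(x+.5)/2.3-.5,165+(y-207+.5)/2.3-.5,z)
T=[t(277,152,12),t(280,86,12),t(58,136,12)];S=[s(148,477,12),s(205,447,12),s(40,343,12)]
for n,P in(("top",T),("side",S)):
    a=(P[2]-P[0]);a/=np.linalg.norm(a);print(n,*P,np.degrees(np.arctan2(a[1],a[0])),"saddle",(P[0]+P[1])/2+195*a)
# cap position relative to saddle, before (top) and now
c0=pz("top",*tc(464,228),54);s0=pz("top",*tc(411,217),65);c1=t(124,98,54)
v=c0-s0;y=np.radians(91.8-84.5);R=np.array([[np.cos(y),-np.sin(y)],[np.sin(y),np.cos(y)]])
print("saddle via cap",c1[:2]-R@v[:2],"dot",t(80,90,80),s(73,294,80))
E
```

```text
top [509.1 -52.8  12. ] [576.6 -49.5  12. ] [501.9 166.7  12. ] 91.89426843617416 saddle [536.4 143.7  12. ]
side [509.7 -57.   12. ] [576.3 -54.1  12. ] [505.4 160.6  12. ] 91.12844744658877 saddle [539.1 139.4  12. ]
saddle via cap [535.4 143.2] dot [537. 143.  80.] [540.  141.8  80. ]
```

Request:
servo_tool:
  fingers: [0,0,0,0,0,0,0]
  linear:
    - [0.01,0,0]
    - [0.02,0.001,0.005]
    - [0.03,0.001,0.015]
    - [0.03,0.001,0.03]
    - [0.03,0.001,0.045]
    - [0.03,0.001,0.049]
    - [0.03,0.001,0.049]
  rotation:
    - [0,0,0]
    - [0,0,0]
    - [0,0,0]
    - [0,0,0]
    - [0,0,0]
    - [0,0,0]
    - [0,0,0]

```text
time: 8.2
tool_pos: [543.8, -68.9, 190.4]
tcp_rot: [-179.8, -0.0, 91.8]
ft_force: [0.1, -0.2, 0.9]
finger_gap: 0.2
grip_force: 0.0
```

Request:
servo_tool:
  fingers: [0,0,0,0,0]
  linear:
    - [0,0,0.01]
    - [0,0,0.02]
    - [0,0,0.028]
    - [-0.001,0,0.036]
    - [-0.003,0,0.044]
  rotation:
    - [0,0,0]
    - [0,0,0]
    - [0,0,0]
    - [0,0,0]
    - [0,0,0]

```text
time: 8.7
tool_pos: [545.2, -72.4, 148.1]
tcp_rot: [180.0, 0.0, 91.8]
ft_force: [-0.8, -1.2, 5.9]
finger_gap: 0.3
grip_force: 2.0
```

Request:
servo_tool:
  fingers: [0,0,0,0,0,0,0,0]
  linear:
    - [-0.005,0,0.008]
    - [-0.01,0,0.017]
    - [-0.015,0,0.026]
    - [-0.019,0,0.035]
    - [-0.022,0,0.043]
    - [-0.025,0,0.05]
    - [-0.025,0,0.054]
    - [-0.025,0,0.055]
  rotation:
    - [0,0,0]
    - [0,0,0]
    - [0,0,0]
    - [0,0,0]
    - [0,0,0]
    - [0,0,0]
    - [0,0,0]
    - [0,0,0]

```text
time: 9.5
tool_pos: [545.6, -97.8, 93.0]
tcp_rot: [-180.0, 0.1, 91.8]
ft_force: [-1.4, -0.0, 5.1]
finger_gap: 0.2
grip_force: 2.5
```

Request:
servo_tool:
  fingers: [0,0]
  linear:
    - [0,0,0.001]
    - [0,0,0.002]
  rotation:
    - [0,0,0]
    - [0,0,0]

```text
time: 9.7
tool_pos: [545.7, -97.9, 91.7]
tcp_rot: [-180.0, 0.1, 91.8]
ft_force: [-1.4, -2.4, 5.7]
finger_gap: 0.1
grip_force: 2.7
```

Request:
servo_tool:
  fingers: [0,0]
  linear:
    - [0,0,0.001]
    - [0,0,0.002]
  rotation:
    - [0,0,0]
    - [0,0,0]

```text
time: 9.9
tool_pos: [545.8, -98.0, 90.8]
tcp_rot: [180.0, 0.1, 91.8]
ft_force: [-7.1, -1.0, 17.7]
finger_gap: 0.2
grip_force: 8.8
```

Request:
servo_tool:
  fingers: [0,0]
  linear:
    - [0,0,0.001]
    - [0,0,0.001]
  rotation:
    - [0,0,0]
    - [0,0,0]

```text
time: 10.1
tool_pos: [545.9, -98.1, 90.6]
tcp_rot: [180.0, 0.1, 91.8]
ft_force: [-9.8, -0.6, 19.8]
finger_gap: 0.3
grip_force: 9.8
```

Request:
servo_tool:
  fingers: [0,0,0,0,0,0,0,0,0]
  linear:
    - [0,0,-0.004]
    - [0.002,0.001,-0.014]
    - [0.008,0.002,-0.028]
    - [0.015,0.003,-0.042]
    - [0.02,0.004,-0.056]
    - [0.025,0.004,-0.072]
    - [0.026,0.004,-0.088]
    - [0.026,0.004,-0.098]
    - [0.026,0.004,-0.1]
  rotation:
    - [0,0,0]
    - [0,0,0]
    - [0,0,0]
    - [0,0,0]
    - [0,0,0]
    - [0,0,0]
    - [0,0,0]
    - [0,0,0]
    - [0,0,0]

```text
time: 11.0
tool_pos: [549.8, -71.4, 190.4]
tcp_rot: [179.8, 0.1, 91.8]
ft_force: [0.4, 0.9, 1.2]
finger_gap: 0.2
grip_force: 0.0
```

```bash
python3 - <<'E'
from h import *
from bench import r
import cv2,pickle
I=[];D={}
for n,b in(("top",(235,215,200,90)),("side",(250,165,200,160))):
    s=r.snapshot(n);x,y,w,h=b;D[n]=s["frame"]
    I.append(cv2.resize(s["frame"][y:y+h,x:x+w,::-1],None,fx=2.3,fy=2.3,interpolation=cv2.INTER_CUBIC))
pickle.dump(D,open("d1.pkl","wb"))
cv2.imwrite("pics/st1.png",np.vstack(I))
print(r.sense()["tool_pos"])
E
```

```text
[548.97610895 -71.30332282 188.55230258]
```

View pics/st1.png

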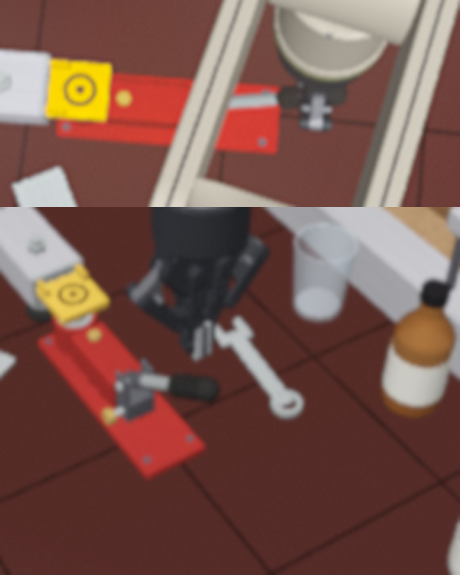

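The jack hasn't moved (its corners are unchanged) and the handle is fully up again. In the side crop the grip end's centre is near (207,388), so I'll check its lateral position.

```bash
python3 - <<'E'
from h import *
for p in((546,-104.5,155),(552,-104.5,155),(546,-104.5,145)):
    u,v=proj("side",np.array(p));print(p,(u-250)*2.3,(v-165)*2.3+207)
E
```

```text
(546, -104.5, 155) 212.2441498073257 388.9338529142926
(552, -104.5, 155) 218.202934843871 386.2288091224949
(546, -104.5, 145) 211.82586666912323 397.0922925104502
```

Request:
servo_tool:
  fingers: [0,0,0,0,0,0,0,0,0,0]
  linear:
    - [0,-0.001,0.012]
    - [0,-0.001,0.026]
    - [-0.001,-0.001,0.038]
    - [-0.005,-0.001,0.05]
    - [-0.01,-0.001,0.06]
    - [-0.015,-0.001,0.069]
    - [-0.019,-0.001,0.078]
    - [-0.023,-0.001,0.086]
    - [-0.025,-0.001,0.093]
    - [-0.026,-0.001,0.097]
  rotation:
    - [0,0,0]
    - [0,0,0]
    - [0,0,0]
    - [0,0,0]
    - [0,0,0]
    - [0,0,0]
    - [0,0,0]
    - [0,0,0]
    - [0,0,0]
    - [0,0,0]

```text
time: 12.1
tool_pos: [548.6, -96.5, 90.4]
tcp_rot: [-180.0, -0.1, 91.8]
ft_force: [-4.5, 9.4, 23.5]
finger_gap: -0.1
grip_force: 11.8
```

Request:
servo_tool:
  fingers: [0,0,0]
  linear:
    - [0,0,0.001]
    - [0,0,0.002]
    - [0,0,0.002]
  rotation:
    - [0,0,0]
    - [0,0,0]
    - [0,0,0]

```text
time: 12.4
tool_pos: [548.7, -96.4, 90.4]
tcp_rot: [-180.0, -0.1, 91.8]
ft_force: [-8.0, 6.4, 21.1]
finger_gap: -0.2
grip_force: 10.7
```

Request:
servo_tool:
  fingers: [0,0,0,0,0,0,0,0,0,0]
  linear:
    - [0,0,-0.004]
    - [0.002,0,-0.014]
    - [0.008,0,-0.028]
    - [0.015,0.001,-0.042]
    - [0.02,0.002,-0.056]
    - [0.025,0.002,-0.072]
    - [0.026,0.002,-0.088]
    - [0.026,0.002,-0.098]
    - [0.026,0.002,-0.101]
    - [0.026,0.002,-0.101]
  rotation:
    - [0,0,0]
    - [0,0,0]
    - [0,0,0]
    - [0,0,0]
    - [0,0,0]
    - [0,0,0]
    - [0,0,0]
    - [0,0,0]
    - [0,0,0]
    - [0,0,0]

```text
time: 13.4
tool_pos: [550.1, -71.3, 190.8]
tcp_rot: [180.0, 0.0, 91.8]
ft_force: [0.2, 0.1, 0.8]
finger_gap: -0.2
grip_force: 0.0
```

Request:
servo_tool:
  fingers: [0,0,0,0,0,0,0,0,0,0]
  linear:
    - [0,0,0.012]
    - [0,0,0.026]
    - [-0.001,0,0.038]
    - [-0.005,0,0.05]
    - [-0.01,0,0.06]
    - [-0.015,0,0.069]
    - [-0.019,0,0.078]
    - [-0.023,0,0.086]
    - [-0.025,0,0.093]
    - [-0.026,0,0.097]
  rotation:
    - [0,0,0]
    - [0,0,0]
    - [0,0,0]
    - [0,0,0]
    - [0,0,0]
    - [0,0,0]
    - [0,0,0]
    - [0,0,0]
    - [0,0,0]
    - [0,0,0]

```text
time: 14.4
tool_pos: [550.5, -96.7, 92.1]
tcp_rot: [-180.0, -0.1, 91.8]
ft_force: [0.2, 3.6, 6.3]
finger_gap: -0.2
grip_force: 3.0
```

Request:
servo_tool:
  fingers: [0,0,0]
  linear:
    - [0,0,0.001]
    - [0,0,0.001]
    - [0,0,0.001]
  rotation:
    - [0,0,0]
    - [0,0,0]
    - [0,0,0]

```text
time: 14.7
tool_pos: [550.5, -96.7, 91.7]
tcp_rot: [-180.0, -0.0, 91.8]
ft_force: [-0.4, 3.8, 5.8]
finger_gap: 0.3
grip_force: 3.0
```

```bash
python3 - <<'E'
from h import *
from bench import r
import cv2,pickle
d1=pickle.load(open("d1.pkl","rb"));N={}
for n in("top","side"): N[n]=r.snapshot(n)["frame"]
pickle.dump(N,open("d3.pkl","wb"))
K=dict(interpolation=cv2.INTER_CUBIC)
def c(f,x,y,w,h): return cv2.resize(f[y:y+h,x:x+w,::-1],None,fx=5,fy=5,**K)
cv2.imwrite("pics/st3.png",np.hstack([c(d0["side"]["frame"],250,180,75,95),c(N["side"],250,180,75,95)]))
# subpixel template match of lug ring
for n,(u,v) in(("top",(269,254)),("side",(281,203))):
    f=lambda a:cv2.resize(cv2.cvtColor(a,cv2.COLOR_RGB2GRAY),None,fx=8,fy=8,**K)
    A,B=f(d0[n]["frame"]),f(N[n]);w=72;m=96
    t=A[v*8-w:v*8+w,u*8-w:u*8+w];R=cv2.matchTemplate(B[v*8-w-m:v*8+w+m,u*8-w-m:u*8+w+m],t,cv2.TM_CCOEFF_NORMED)
    _,s,_,p=cv2.minMaxLoc(R);print(n,"shift px",(p[0]-m)/8,(p[1]-m)/8,s)
    p0=np.array([538.7,142.3,80]);a=np.array(proj(n,p0))
    for dz in(5,10,12,15): print(dz,np.array(proj(n,p0+[0,.05*dz,dz]))-a)
E
```

```text
top shift px -0.625 -1.0 0.9846028089523315
5 [-0.31288826 -0.49617908]
10 [-0.62816473 -0.99614538]
12 [-0.75495015 -1.19720205]
15 [-0.94585685 -1.49994242]
side shift px -0.375 -3.125 0.9804847836494446
5 [-0.17670173 -1.65800474]
10 [-0.3545181  -3.32646817]
12 [-0.42595911 -3.99680418]
15 [-0.53345968 -5.00548957]
```

View pics/st3.png

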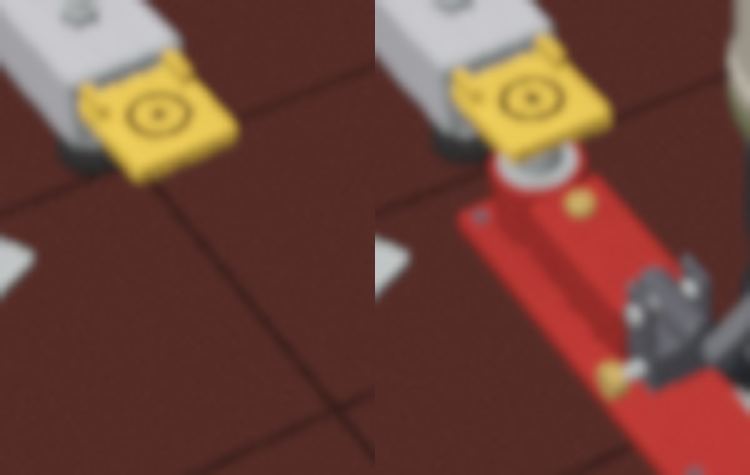

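The ring has risen about 3.1 px in the side view, so the lug is up about 9.7 mm and the foot about 8 mm. That is inside the range, and a fourth stroke would take it to about 12.5 mm. I'll press on to the bottom stop and hold.

Request:
servo_tool:
  fingers: [0,0,0,0]
  linear:
    - [0,0,0.001]
    - [0,0,0.002]
    - [0,0,0.003]
    - [0,0,0.003]
  rotation:
    - [0,0,0]
    - [0,0,0]
    - [0,0,0]
    - [0,0,0]

```text
time: 15.2
tool_pos: [550.8, -96.8, 90.5]
tcp_rot: [-180.0, -0.0, 91.8]
ft_force: [-7.9, 3.9, 19.7]
finger_gap: 0.1
grip_force: 10.0
```

Request:
servo_tool:
  fingers: [0,0,0,0,0]
  linear:
    - [0,0,0]
    - [0,0,0]
    - [0,0,0]
    - [0,0,0]
    - [0,0,0]
  rotation:
    - [0,0,0]
    - [0,0,0]
    - [0,0,0]
    - [0,0,0]
    - [0,0,0]

```text
time: 15.7
tool_pos: [550.8, -96.8, 90.6]
tcp_rot: [180.0, -0.0, 91.8]
ft_force: [-7.4, 6.3, 19.6]
finger_gap: 0.2
grip_force: 9.9
```

```bash
python3 - <<'E'
from h import *
from bench import r
import cv2
K=dict(interpolation=cv2.INTER_CUBIC);N=r.snapshot("side")["frame"]
f=lambda a:cv2.resize(cv2.cvtColor(a,cv2.COLOR_RGB2GRAY),None,fx=8,fy=8,**K)
A,B=f(d0["side"]["frame"]),f(N);u,v,w,m=281,203,72,96
_,s,_,p=cv2.minMaxLoc(cv2.matchTemplate(B[v*8-w-m:v*8+w+m,u*8-w-m:u*8+w+m],A[v*8-w:v*8+w,u*8-w:u*8+w],cv2.TM_CCOEFF_NORMED))
dy=-(p[1]-m)/8;foot=dy/3.33*10*.85;print("px",dy,"foot mm",foot,r.sense()["ft_force"])
if 6.8<foot<13: print(r.hand_in())
E
```

```text
px 3.125 foot mm 7.976726726726727 [-6.96892244  5.27411175 19.95211785]
the job is handed in; nothing more can be done
None
```

The job is handed in: the jack's saddle is within about 2 mm of centre under the lift point, three strokes raised the foot about 8 mm by camera estimate, and the arm is holding the handle on its bottom stop with about 20 N.

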